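# Unclip the panel of a key-cutting machine

### The job

Press the yellow snap tab at the front of the key-cutting machine inward with the rubber pad, firmly but not hard enough to break it, and keep it pressed until the red panel has risen out of its clips by itself. Then lift the panel off by its black rib and set it down, not dropped, flat and rib up in the middle of the blue tray; do not force the panel and leave everything else where it stands.

Things in the scene. Friction and masses are not known exactly. Their poses are not given: they have to be found in the camera images.
- machine: Grey key-cutting machine, fixed, 355 x 220 mm. Origin: centre of the panel's seat in plan, at bench level; +x is inward (from tab to panel), z up. Low front ledge x -180 to -100 mm, 45 mm high; deck x -100 to 175, 81 mm high; motor housing and drum from x 115 on, up to 178 mm high. More than 20 N on any part of it, tab included, breaks it.
- tab_line (a point): Fixed point on the machine (does not move with the tab): middle of the yellow paddle's front at rest, 115 mm before the machine's origin, 98 mm up; axes as the machine's. Paddle 40 mm wide (y), top 115 mm up. On its front (-x) a dark rubber pad, 34 wide, 83 to 113 mm up, is screwed out differently on each machine: its face lies 12 to 38 mm before this point, to be felt for.
- seat (a point): Fixed point, centre of the panel's seat (81 mm up; rim top 88 mm). Two yellow hooks, joined to the tab, hold the panel. Pad pushed +x: spring 2.5 N + 0.8 N/mm + up to 4 N friction; hooks free at 4 to 6.5 mm, solid stop at 7.5 mm. Then spring pins lift the panel 10 mm, level, in about 1 s; tab let go sooner: hooks may catch again. Over 25 N between panel and machine breaks the hooks.
- panel_rib (a point): Centre of the black grip rib on the loose red panel. Rib: 50 mm along the panel's x, 16 mm thick along its y, 30 mm tall; this point is 15 mm below its top, 15 mm above the panel's face. Panel: 150 x 100 x 4 mm (x, y, z), underside 22 mm below this point, 90 to 140 g. z up out of the panel; axes first as the machine's. Clipped in, this point is 103 mm above the bench; released, about 113. It lifts straight up.
- tray: Blue open tray, fixed, 220 (x) x 180 (y) x 30 mm outside, walls 5 mm, floor 5 mm thick. Origin: centre of the underside. It may stand on either side of the machine.
- blanks: Cardboard box of key blanks, 150 x 130 x 45 mm, bystander. Origin: centre of the underside.
- padlock: Brass padlock standing up, 45 x 22 x 64 mm, bystander. Origin: centre of the underside.
- oil: White oil bottle, 52 mm across, 130 mm tall, bystander. Origin: centre of the underside.
- tin: Dark tin, 50 x 50 x 80 mm, bystander. Origin: centre of the underside.
There are look-alikes about, which are no part of the job. What is shaped like the part that bears panel_rib but green is not meant.

How it is judged:
On the way, in this order (a step that is already met when the one before it is completed fails the run):
1. the panel has risen by itself out of its clips, untouched by the robot (z of panel_rib in the frame of machine between 0.11 and 0.118 m and horizontal distance between panel_rib and machine below 0.006 m and angle between panel_rib's own z axis and vertical below 0.06 rad and contact force between panel and the fingers below 0.3 N), for 0.2 s.
2. the panel is lifted clear of the machine (z of panel_rib in the frame of machine above 0.135 m), for 0.1 s.
At the end, for the whole second after the job is handed in: The panel lies flat on the tray's floor, rib up (tilt under 0.1 rad), its centre within 60 mm of the tray's centre along each of the tray's axes, released and at rest (x of panel_rib in the frame of tray between -0.06 and 0.06 m and y of panel_rib in the frame of tray between -0.06 and 0.06 m and z of panel_rib in the frame of tray below 0.033 m and angle between panel_rib's own z axis and vertical below 0.1 rad and linear speed of panel below 0.02 m/s and contact force between panel and tray above 0.3 N); the robot touches nothing.
It fails at once if the robot pushes on the tab or any part of the machine with more than 20 N (contact force between machine and the fingers above 20 N or contact force between machine and the arm above 20 N).
It fails at once if the panel is forced against the hooks or machine with more than 25 N (contact force between panel and machine above 25 N).
It fails at once if the panel is dropped or thrown into the tray (over 0.6 m/s near its floor) (x of panel_rib in the frame of tray between -0.06 and 0.06 m and y of panel_rib in the frame of tray between -0.06 and 0.06 m and z of panel_rib in the frame of tray below 0.06 m and linear speed of panel above 0.6 m/s).
It fails at once if the blanks box, padlock, oil bottle or tin is moved more than 30 mm or tipped (distance of any of blanks, padlock, oil, tin from where it was at the start of the episode above 0.03 m or angle between any of blanks, padlock, oil, tin's own z axis and vertical above 0.5 rad).
It also fails if it takes over 69 s, if anything falls off the work surface, if the arm or the gripper's body presses on something with over 40 N, if the wrist force passes 120 N, or if a joint passes its speed limit or range.

### The arm

A 7-joint arm with a two-finger parallel gripper is mounted at the origin on the work surface. World frame = base frame: x ahead of the robot, y to its left, z up, the work surface at z = 0. Lengths are in m, angles in rad, forces in N, time in s.
With the tool pointing down it reaches from about 0.4 to 0.875 m from the base axis. Payload 6.5 kg.
Tool frame: the origin (TCP) lies at the very end of the fingers, on their centre line; the grasp point (between the pads) lies robot.grasp_offset behind it (robot.grasp_offset is the distance from the TCP to the grasp point, in m); z points along the fingers, y is the line along which they close (so a half turn about z gives the same grasp; the last joint's range is limited). The gripper opens to 85 mm and grips with 20 to 120 N. Pads are 22 mm wide; open, the fingers measure 114 mm over their backs; the gripper's body (76 mm by 85 mm) begins 54 mm behind the grasp point. The pads swing forward as they close: fully open they stand 13 mm farther back than shut.
Start: joints at [1.265, 0.536, -0.004, 1.538, 0.003, 1.067, -0.071], TCP at [0.154, -0.631, 0.206] pointing down, gripper open.
Joint ranges: [-2.7, 2.7], [-0.37, 2.16], [-1.27, 1.26], [0.24, 2.4], [-1.31, 4.45], [0.19, 1.91], [-2.76, 2.76]. Speed limits (rad/s): [2.39, 2.39, 3.14, 3.14, 3.14, 3.14, 3.14].

### API

Orientations are given as a rotation vector (axis times angle).
In Python, from plant import robot, vision gives the robot as it stands. The module is installed in compiled form; this text tells all that it offers.
- The arm moves only by the tool step_arm, never from a script. Its argument "deltas" is one flat list of numbers, 7 for each row, row after row: the closure in counts, from 0 (fully open) to 255 (shut), then the shift along the tool's x, y, z in mm, then the turn, a rotation vector about the tool's x, y, z in degrees. A call has 1 to 12 rows; each row is the pose to reach, as a shift and turn from the pose commanded when the call began, along the tool's axes at that moment; what a row does not reach only later rows make up. A row lasts 1/8 s, in which the tool goes at most 62.5 mm and 10.7 degrees, less where a joint would pass 70% of its speed; a pose out of reach is approached as far as the arm can. A call with a gripper value outside its range is refused whole. The fingers move at their own pace and stop on an object; "grip_force" is the grip in N (left out, the last holds). Time passes only in rows, so rows that repeat a pose let the fingers close. It gives the time, the measured TCP pose, the force, the opening and the grip force at its end, in the units of the state.
- robot.state(): the state, without advancing time (a new reading comes with each control period).
- vision.read_camera(name): name is "side" or "top" or "wrist"; returns the picture (480x640x3 uint8, blue, green, red); there is no depth.
- vision.camera_model(name): a dict with "camera_matrix" (3x3 intrinsics, pixels), "xyz" and "rotation" of the camera in the world. Camera axes: x right, y down, z forward; pixel columns grow to the right and rows downward; lengths in m; the calibration is good to about 2 mm. A picture is of the moment at which its call begins: read the wrist's pose just before it. camera_model takes no time and is no camera call; for the wrist camera it gives the pose at the moment of the call.
- robot.job_done(): hands the job in; it is judged then, once.
The state is a dict: "time_s": time; "joint_positions": joint angles; "joint_vel": joint speeds; "joint_torque": joint torques, N m; "ee_pos": TCP position; "orientation": TCP orientation; "ft_force": force on the tool from outside, world axes, zero at the start; "torque": the same for the moment, N m; "finger_gap": finger opening in m; "finger_force": force on a finger pad.
Only numpy, scipy, OpenCV 4.12 (cv2) and the standard library are available. Lean on these libraries where they do the work, as an engineer would, in place of code of your own. Each camera call takes 0.05 s, during which the arm holds its last target. There are 200 camera calls.

## Working session

There is one attempt and no reset: what is moved stays moved. The work goes in short steps, Python scripts to look and compute and a tool call to move; the robot and the scene stay as the last step left them, time stands still between calls to the robot, and variables do not carry over. Pictures are saved under pics/ and viewed, at most 12 in all, crops included, and the job is handed in when it is done.

Besides the shell and the picture viewer there is one more tool, called as a command line: name --argument value ..., lists and objects as JSON in quotes. step_arm: Moves the arm, as the interface text tells. Its arguments: {"type":"object","properties":{"deltas":{"type":"array"},"grip_force":{"type":"number"}},"required":["deltas"]}

```bash
mkdir -p pics; cat > h.py <<'E'
import numpy as np, cv2
from scipy.spatial.transform import Rotation as R
from plant import robot, vision
def ray(m,uv):
    K=np.array(m["camera_matrix"]); Rm=np.array(m["rotation"])
    if Rm.shape!=(3,3): Rm=R.from_rotvec(Rm).as_matrix()
    d=Rm@np.linalg.inv(K)@np.array([uv[0],uv[1],1.0]); return np.array(m["xyz"]),d
def onz(m,uv,z):
    o,d=ray(m,uv); return o+d*(z-o[2])/d[2]
def proj(m,p):
    K=np.array(m["camera_matrix"]); Rm=np.array(m["rotation"])
    if Rm.shape!=(3,3): Rm=R.from_rotvec(Rm).as_matrix()
    c=K@(Rm.T@(np.array(p)-np.array(m["xyz"]))); return c[:2]/c[2]
E
python3 - <<'E'
from h import *
for n in("top","side"):
    cv2.imwrite(f"pics/{n}.png",vision.read_camera(n)); print(n,vision.camera_model(n))
s=robot.state(); print(s, robot.grasp_offset)
E
```

```text
top {'camera_matrix': array([[526.59767273,   0.        , 314.02039282],
       [  0.        , 526.59767273, 232.96784104],
       [  0.        ,   0.        ,   1.        ]]), 'xyz': array([ 0.2471743 , -0.02655539,  1.5330314 ]), 'rotation': array([-2.21201   ,  1.99837965, -0.20549466])}
side {'camera_matrix': array([[457.17127278,   0.        , 316.71836795],
       [  0.        , 457.17127278, 245.82019484],
       [  0.        ,   0.        ,   1.        ]]), 'xyz': array([0.27546284, 0.89863147, 0.80454653]), 'rotation': array([-0.39813594,  2.67353926, -1.33881572])}
{'time_s': 0.1, 'joint_positions': array([ 1.26480592,  0.53711678, -0.00441513,  1.53874581,  0.00258626,
        1.06729316, -0.07119884]), 'joint_vel': array([ 0.00254544, -0.00209845,  0.00041232, -0.00165709,  0.00068618,
       -0.00235502,  0.00053814]), 'joint_torque': array([ 4.00177945e-03, -5.84562206e+01,  1.05236840e+00, -2.59774143e+01,
        1.26129857e-02,  4.56355294e-03, -1.75108721e-05]), 'ee_pos': array([ 0.1542072 , -0.63083044,  0.20479497]), 'orientation': array([-3.11751378e+00, -3.75648995e-01,  4.71116766e-04]), 'ft_force': array([-0.75602056,  0.05718821,  0.20348746]), 'torque': array([-0.03076792,  0.01401751,  0.01246905]), 'finger_force': 0.0, 'finger_gap': 0.08517650641015183} 0.0187
```

View pics/top.png

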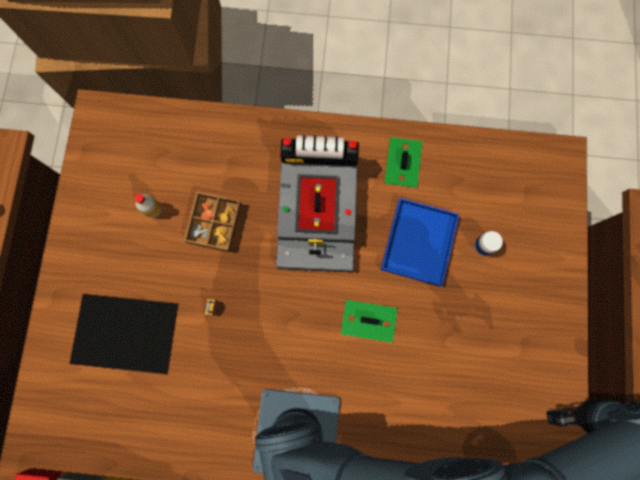

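View pics/side.png

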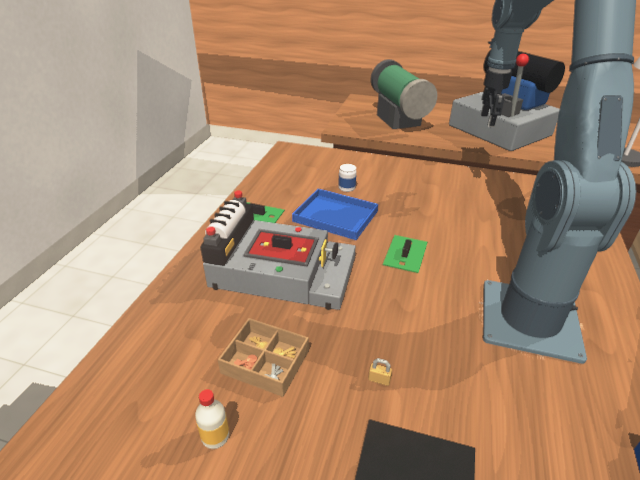

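The top view shows the machine with its front toward the robot: red panel at about (318,203), tab at (316,243). The blue tray is at (421,242), to the right, with the tin beyond it at (490,243). The oil bottle, blanks and padlock stand on the left. The green panels at (404,162) and (370,321) are look-alikes. The side view shows the same layout.

```bash
python3 - <<'E'
from h import *
im=cv2.imread("pics/top.png"); m=vision.camera_model("top"); hsv=cv2.cvtColor(im,cv2.COLOR_BGR2HSV)
def big(mask,box):
    z=np.zeros_like(mask); x0,y0,x1,y1=box; z[y0:y1,x0:x1]=mask[y0:y1,x0:x1]
    c,_=cv2.findContours(z,0,1); return max(c,key=cv2.contourArea)
red=cv2.inRange(hsv,(0,120,60),(8,255,255))|cv2.inRange(hsv,(172,120,60),(180,255,255))
blue=cv2.inRange(hsv,(100,120,40),(125,255,255))
for n,mk,box,z in(("panel",red,(290,170,345,240),.085),("tray",blue,(370,185,470,295),.03)):
    c=big(mk,box); b=cv2.boxPoints(cv2.minAreaRect(cv2.convexHull(c)))
    w=np.array([onz(m,p,z)[:2] for p in b]); e=np.roll(w,-1,0)-w
    print(n,w.mean(0).round(4),np.linalg.norm(e,axis=1).round(4),np.degrees(np.arctan2(e[:,1],e[:,0])).round(1))
for n,uv,z in(("rib",(319,202),.118),("tab",(316,242),.115),("tin",(490,243),.08),("oil",(143,200),.13),("can",(404,162),.03)):print(n,onz(m,uv,z).round(3))
# side check
ms=vision.camera_model("side")
cv2.imwrite("pics/topc.png",cv2.resize(im[130:290,260:480],None,fx=3.5,fy=3.5,interpolation=2))
E
```

```text
panel [0.6347 0.0061] [0.1553 0.1047 0.1551 0.1025] [   3.7  -86.8 -177.1   93.3]
tray [ 0.5662 -0.3036] [0.2228 0.1861 0.2215 0.1809] [-10.1 -99.5 168.6  81. ]
rib [0.63  0.    0.118]
tab [ 0.517 -0.003  0.115]
tin [ 0.571 -0.489  0.08 ]
oil [0.584 0.483 0.13 ]
can [ 0.803 -0.24   0.03 ]
```

View pics/topc.png

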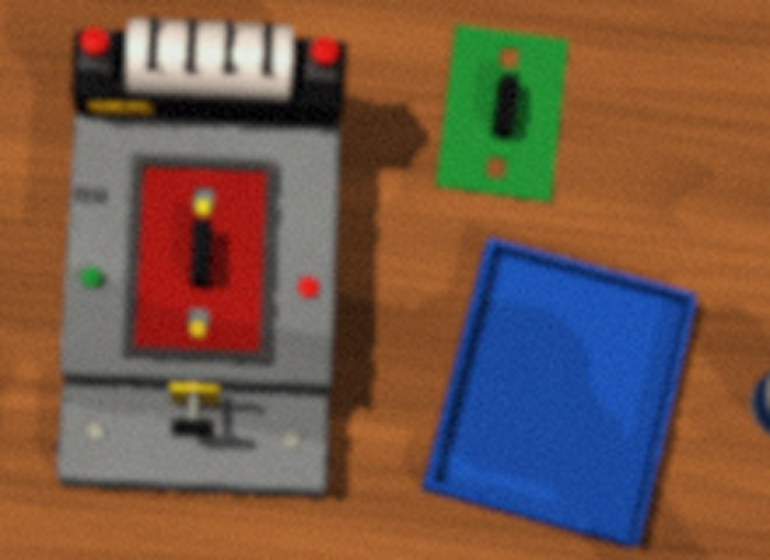

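The crop shows the pad on its screw in front of the tab, the red panel with its rib, and the tray turned about -10°. All the sizes match those given. I'll move to a spot in front of the machine with the fingers shut.

step_arm --deltas '[255, 366, -251, -40, 0, 0, 0, 255, 366, -251, -40, 0, 0, 0, 255, 366, -251, -40, 0, 0, 0, 255, 366, -251, -40, 0, 0, 0, 255, 366, -251, -40, 0, 0, 0, 255, 366, -251, -40, 0, 0, 0, 255, 366, -251, -40, 0, 0, 0, 255, 418, -547, -20, 0, 0, 10.5, 255, 418, -547, -20, 0, 0, 10.5, 255, 418, -547, -20, 0, 0, 10.5, 255, 418, -547, -20, 0, 0, 10.5, 255, 418, -547, -20, 0, 0, 10.5]'

```text
time_s: 1.6
ee_pos: [0.4299, 0.0013, 0.2255]
orientation: [3.14, 0.089, 0.0]
ft_force: [0.9, 0.5, -0.5]
finger_gap: -0.0001
finger_force: 0.0
```

step_arm --deltas '[255, 0, 0, 0, 0, 0, 0, 255, 0, 0, 0, 0, 0, 0]'

```text
time_s: 1.85
ee_pos: [0.4304, -0.0015, 0.2254]
orientation: [3.14, 0.089, -0.001]
ft_force: [0.1, -0.3, 1.0]
finger_gap: 0.0001
finger_force: 0.0
```

```bash
python3 - <<'E'
from h import *
m=vision.camera_model("wrist"); im=vision.read_camera("wrist"); cv2.imwrite("pics/w1.png",im); print(m)
s=robot.state(); print(s["ee_pos"],s["orientation"],s["ft_force"],s["time_s"],s["finger_gap"])
E
```

```text
{'camera_matrix': array([[421.07936091,   0.        , 319.74968971],
       [  0.        , 421.07936091, 246.17890664],
       [  0.        ,   0.        ,   1.        ]]), 'xyz': array([0.50227996, 0.0025843 , 0.39435683]), 'rotation': array([ 2.1241963 , -2.00602521, -0.28737316])}
[ 0.43043402 -0.00211572  0.22544106] [ 3.13987383e+00  8.60166638e-02 -6.56450062e-04] [-0.61963274 -0.81083864 -0.57527987] 1.9 -0.00029132176248497017
```

View pics/w1.png

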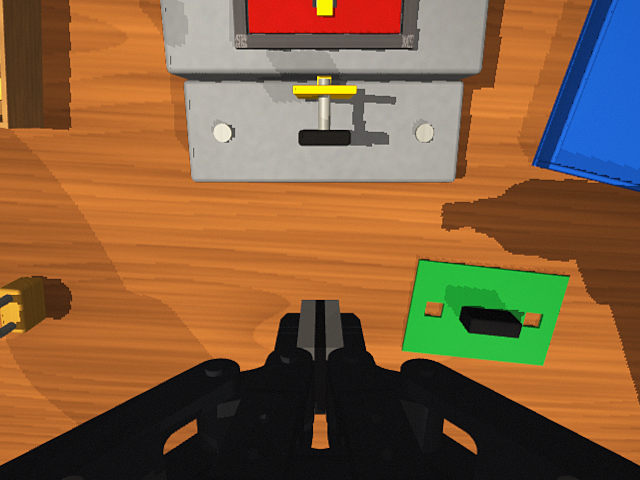

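The wrist view shows the paddle top at (325,90), the pad at (325,130–146), the shut fingertips at (320,300), and the panel ahead at the top of the picture.

```bash
python3 - <<'E'
from h import *
# pose at capture: take model now (arm is holding)
m=vision.camera_model("wrist"); im=cv2.imread("pics/w1.png"); hsv=cv2.cvtColor(im,cv2.COLOR_BGR2HSV)
for n,uv,z in(("padL",(299,145),.113),("padR",(351,145),.113),("padRear",(325,130),.113),("tabL",(293,93),.115),("tabR",(356,93),.115),
 ("deckL",(167,73),.081),("deckR",(480,73),.081),("ledgeL",(193,181),.045),("ledgeR",(455,181),.045),("whiteL",(222,133),.045),("whiteR",(424,133),.045),("seatL",(235,48),.088),("seatR",(416,48),.088)):
    print(n,onz(m,uv,z).round(4))
top=vision.camera_model("top")
E
```

```text
padL [0.4881 0.0147 0.113 ]
padR [ 0.49   -0.0191  0.113 ]
padRear [ 0.4984 -0.0016  0.113 ]
tabL [0.5196 0.0197 0.115 ]
tabR [ 0.5218 -0.0196  0.115 ]
deckL [0.5299 0.1095 0.081 ]
deckR [ 0.5419 -0.1069  0.081 ]
ledgeL [0.4508 0.1042 0.045 ]
ledgeR [ 0.4628 -0.1122  0.045 ]
whiteL [0.4906 0.0798 0.045 ]
whiteR [ 0.4995 -0.0818  0.045 ]
seatL [0.5473 0.0611 0.088 ]
seatR [ 0.554  -0.0594  0.088 ]
```

step_arm --deltas '[255, 0, 3, 60, 0, 0, 0, 255, 0, 3, 120, 0, 0, 0, 255, 0, 3, 136, 0, 0, 0, 255, 20, 3, 136, 0, 0, 0, 255, 33, 3, 136, 0, 0, 0, 255, 35, 3, 136, 0, 0, 0, 255, 35, 3, 136, 0, 0, 0, 255, 35, 3, 136, 0, 0, 0]'

```text
time_s: 2.9
ee_pos: [0.465, -0.002, 0.0897]
orientation: [3.14, 0.089, -0.001]
ft_force: [-0.4, -0.6, 0.0]
finger_gap: -0.0002
finger_force: 0.0
```

step_arm --deltas '[255, 2, 0, 0, 0, 0, 0, 255, 4, 0, 0, 0, 0, 0, 255, 6, 0, 0, 0, 0, 0, 255, 8, 0, 0, 0, 0, 0, 255, 8, 0, 0, 0, 0, 0]'

```text
time_s: 3.52
ee_pos: [0.4737, -0.0013, 0.0895]
orientation: [-3.14, -0.089, -0.0]
ft_force: [-0.5, -0.2, 0.2]
finger_gap: -0.0001
finger_force: 0.0
```

step_arm --deltas '[255, 1, 0, 0, 0, 0, 0, 255, 1, 0, 0, 0, 0, 0]'

```text
time_s: 3.78
ee_pos: [0.4746, -0.0012, 0.0896]
orientation: [-3.14, -0.089, 0.0]
ft_force: [0.8, 0.2, 0.3]
finger_gap: 0.0002
finger_force: 0.0
```

step_arm --deltas '[255, 1, 0, 0, 0, 0, 0, 255, 1, 0, 0, 0, 0, 0]'

```text
time_s: 4.03
ee_pos: [0.4757, -0.0012, 0.0896]
orientation: [-3.14, -0.089, -0.0]
ft_force: [-0.3, 0.3, 0.1]
finger_gap: -0.0002
finger_force: 0.0
```

step_arm --deltas '[255, 1, 0, 0, 0, 0, 0, 255, 1, 0, 0, 0, 0, 0]'

```text
time_s: 4.28
ee_pos: [0.4767, -0.0011, 0.0896]
orientation: [-3.14, -0.089, -0.0]
ft_force: [-0.3, -0.3, 0.3]
finger_gap: -0.0002
finger_force: 0.0
```

step_arm --deltas '[255, 1, 0, 0, 0, 0, 0, 255, 1, 0, 0, 0, 0, 0]'

```text
time_s: 4.53
ee_pos: [0.4777, -0.0011, 0.0896]
orientation: [-3.14, -0.089, -0.0]
ft_force: [-0.0, 0.6, 0.7]
finger_gap: -0.0
finger_force: 0.0
```

step_arm --deltas '[255, 1, 0, 0, 0, 0, 0, 255, 1, 0, 0, 0, 0, 0]'

```text
time_s: 4.78
ee_pos: [0.4787, -0.001, 0.0896]
orientation: [3.14, 0.089, 0.0]
ft_force: [-0.5, -0.3, -0.2]
finger_gap: 0.0001
finger_force: 0.0
```

step_arm --deltas '[255, 1, 0, 0, 0, 0, 0, 255, 1, 0, 0, 0, 0, 0]'

```text
time_s: 5.03
ee_pos: [0.4796, -0.001, 0.0896]
orientation: [-3.14, -0.089, -0.0]
ft_force: [-0.0, -0.6, 0.8]
finger_gap: -0.0001
finger_force: 0.0
```

step_arm --deltas '[255, 1, 0, 0, 0, 0, 0, 255, 1, 0, 0, 0, 0, 0]'

```text
time_s: 5.28
ee_pos: [0.4807, -0.0009, 0.0896]
orientation: [-3.14, -0.089, -0.0]
ft_force: [-0.3, -0.0, -0.3]
finger_gap: -0.0002
finger_force: 0.0
```

step_arm --deltas '[255, 1, 0, 0, 0, 0, 0, 255, 1, 0, 0, 0, 0, 0]'

```text
time_s: 5.52
ee_pos: [0.4817, -0.0009, 0.0896]
orientation: [3.14, 0.089, 0.0]
ft_force: [0.0, -0.1, 0.3]
finger_gap: 0.0002
finger_force: 0.0
```

step_arm --deltas '[255, 1, 0, 0, 0, 0, 0, 255, 1, 0, 0, 0, 0, 0]'

```text
time_s: 5.78
ee_pos: [0.4827, -0.0008, 0.0896]
orientation: [-3.14, -0.089, -0.0]
ft_force: [0.1, 1.2, -0.5]
finger_gap: 0.0
finger_force: 0.0
```

step_arm --deltas '[255, 1, 0, 0, 0, 0, 0, 255, 1, 0, 0, 0, 0, 0]'

```text
time_s: 6.02
ee_pos: [0.4837, -0.0007, 0.0896]
orientation: [-3.14, -0.089, -0.0]
ft_force: [-0.3, 0.5, -0.4]
finger_gap: 0.0001
finger_force: 0.0
```

step_arm --deltas '[255, 1, 0, 0, 0, 0, 0, 255, 1, 0, 0, 0, 0, 0]'

```text
time_s: 6.28
ee_pos: [0.4846, -0.0007, 0.0896]
orientation: [-3.14, -0.089, -0.0]
ft_force: [-0.1, 0.2, -0.7]
finger_gap: 0.0004
finger_force: 0.0
```

```bash
python3 - <<'E'
from h import *
im=vision.read_camera("wrist"); s=vision.read_camera("side")
a=cv2.resize(im[120:400,180:480],(600,560)); cv2.imwrite("pics/w2.png",a)
E
```

```text
(no output)
```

View pics/w2.png

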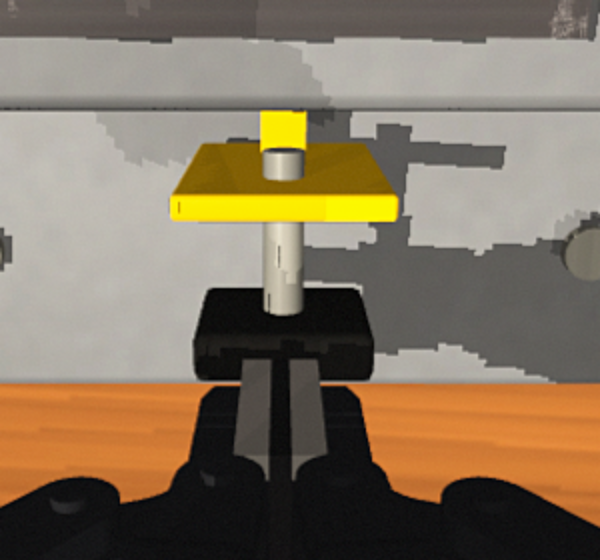

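The pad is right in front of the shut fingertips, centred sideways and all but touching. I'll keep going in 1 mm steps.

step_arm --deltas '[255, 1, 0, 0, 0, 0, 0, 255, 1, 0, 0, 0, 0, 0]'

```text
time_s: 6.62
ee_pos: [0.4857, -0.0006, 0.0896]
orientation: [3.14, 0.089, 0.0]
ft_force: [-0.4, -0.4, 0.8]
finger_gap: 0.0
finger_force: 0.0
```

step_arm --deltas '[255, 1, 0, 0, 0, 0, 0, 255, 1, 0, 0, 0, 0, 0]'

```text
time_s: 6.88
ee_pos: [0.4867, -0.0006, 0.0896]
orientation: [3.14, 0.089, 0.0]
ft_force: [0.1, -0.2, -0.3]
finger_gap: 0.0001
finger_force: 0.0
```

step_arm --deltas '[255, 1, 0, 0, 0, 0, 0, 255, 1, 0, 0, 0, 0, 0]'

```text
time_s: 7.12
ee_pos: [0.4876, -0.0005, 0.0896]
orientation: [3.14, 0.089, 0.0]
ft_force: [-0.1, 0.4, -0.1]
finger_gap: -0.0004
finger_force: 0.0
```

step_arm --deltas '[255, 1, 0, 0, 0, 0, 0, 255, 1, 0, 0, 0, 0, 0]'

```text
time_s: 7.38
ee_pos: [0.4887, -0.0005, 0.0896]
orientation: [-3.14, -0.089, -0.0]
ft_force: [-1.1, 0.1, -0.0]
finger_gap: 0.0
finger_force: 0.0
```

step_arm --deltas '[255, 1, 0, 0, 0, 0, 0, 255, 1, 0, 0, 0, 0, 0]'

```text
time_s: 7.62
ee_pos: [0.4897, -0.0004, 0.0896]
orientation: [3.14, 0.089, 0.0]
ft_force: [0.0, -0.2, -0.3]
finger_gap: 0.0
finger_force: 0.0
```

step_arm --deltas '[255, 1, 0, 0, 0, 0, 0, 255, 1, 0, 0, 0, 0, 0]'

```text
time_s: 7.88
ee_pos: [0.4907, -0.0003, 0.0896]
orientation: [-3.14, -0.089, -0.0]
ft_force: [-0.1, -0.1, 0.3]
finger_gap: 0.0001
finger_force: 0.0
```

```bash
python3 - <<'E'
from h import *
m=vision.camera_model("wrist"); im=vision.read_camera("wrist"); p=robot.state()["ee_pos"]
print(p, robot.state()["ft_force"], "tcp px",proj(m,p),"front 11mm",proj(m,p+[.011,0,0]),"pad front top at .489",proj(m,[.489,-.001,.113]),proj(m,[.489,-.001,.083]))
cv2.imwrite("pics/w3.png",cv2.resize(im[160:340,240:400],(640,720))[:600])
E
```

```text
[ 4.90587313e-01 -3.57636246e-04  8.95800299e-02] [ 0.16528568 -0.16765567 -0.12385309] tcp px [319.85504572 296.72464335] front 11mm [321.33517171 272.82967507] pad front top at .489 [321.25056363 324.95983508] [321.09214609 294.28464798]
```

View pics/w3.png

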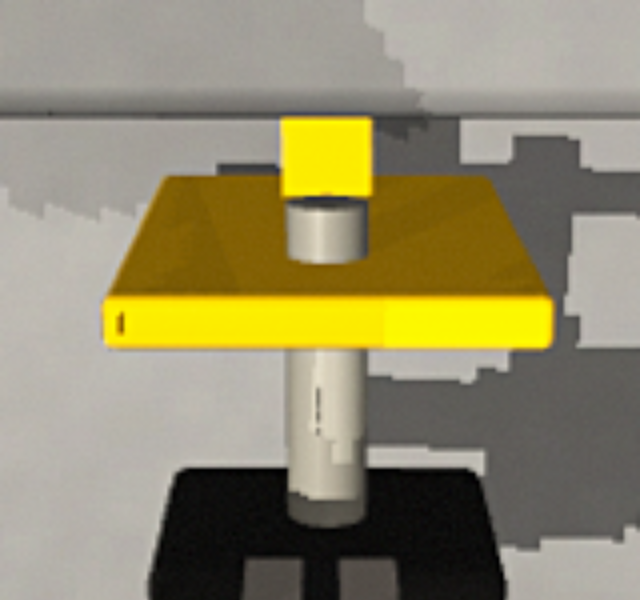

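The picture contradicts a finger at pad height: the tips overlap the pad's top face and there is no force. I'll check from the side camera.

```bash
python3 - <<'E'
from h import *
m=vision.camera_model("side"); im=vision.read_camera("side"); p=robot.state()["ee_pos"]
q=proj(m,p); print("tcp",q,"z+.026",proj(m,p+[0,0,.026]),"padtop",proj(m,[.489,-.001,.113]),"padbot",proj(m,[.489,-.001,.083]),"tabtop",proj(m,[.5207,0,.115]))
x,y=q.astype(int); cv2.imwrite("pics/s2.png",cv2.resize(im[y-60:y+40,x-70:x+60],(780,600),interpolation=2)); print(x-70,y-60)
E
```

```text
tcp [335.93529875 253.2240065 ] z+.026 [336.25784909 245.06660225] padtop [336.88453886 245.85431955] padbot [336.50403725 255.22182367] tabtop [324.70934863 243.2270083 ]
265 193
```

View pics/s2.png

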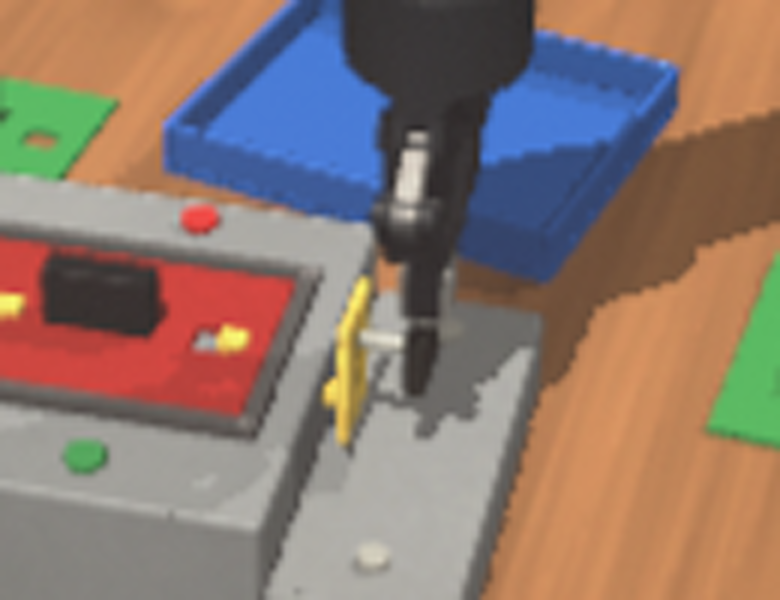

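The tips really do end about 25 mm above the reported TCP, just over the pad's top. I'll back off, go down 26 mm, which clears the 45 mm ledge under either reading, and feel forward again.

step_arm --deltas '[255, -10, 0, 0, 0, 0, 0, 255, -22, 0, 0, 0, 0, 0, 255, -22, 0, 0, 0, 0, 0, 255, -22, 0, 13, 0, 0, 0, 255, -22, 0, 26, 0, 0, 0, 255, -22, 0, 26, 0, 0, 0, 255, -22, 0, 26, 0, 0, 0]'

```text
time_s: 8.85
ee_pos: [0.4686, -0.0015, 0.0633]
orientation: [-3.14, -0.089, 0.001]
ft_force: [0.5, -0.3, -0.1]
finger_gap: -0.0
finger_force: 0.0
```

step_arm --deltas '[255, 2, 0, 0, 0, 0, 0, 255, 4, 0, 0, 0, 0, 0, 255, 4, 0, 0, 0, 0, 0]'

```text
time_s: 9.22
ee_pos: [0.473, -0.0014, 0.0638]
orientation: [-3.14, -0.089, -0.001]
ft_force: [0.0, 0.7, -0.3]
finger_gap: 0.0001
finger_force: 0.0
```

step_arm --deltas '[255, 1, 0, 0, 0, 0, 0, 255, 2, 0, 0, 0, 0, 0, 255, 2, 0, 0, 0, 0, 0]'

```text
time_s: 9.6
ee_pos: [0.4746, -0.0013, 0.0636]
orientation: [3.14, 0.089, 0.0]
ft_force: [0.5, 0.5, 0.1]
finger_gap: -0.0001
finger_force: 0.0
```

step_arm --deltas '[255, 1, 0, 0, 0, 0, 0, 255, 2, 0, 0, 0, 0, 0, 255, 2, 0, 0, 0, 0, 0]'

```text
time_s: 9.98
ee_pos: [0.4766, -0.0011, 0.0636]
orientation: [-3.14, -0.089, 0.0]
ft_force: [0.8, 0.4, 0.0]
finger_gap: -0.0002
finger_force: 0.0
```

step_arm --deltas '[255, 1, 0, 0, 0, 0, 0, 255, 1, 0, 0, 0, 0, 0]'

```text
time_s: 10.22
ee_pos: [0.4767, -0.0012, 0.0634]
orientation: [3.14, 0.089, -0.003]
ft_force: [-3.4, -0.4, 1.8]
finger_gap: -0.0002
finger_force: 1.6
```

step_arm --deltas '[255, 1, 0, 0, 0, 0, 0, 255, 1, 0, 0, 0, 0, 0]'

```text
time_s: 10.48
ee_pos: [0.4778, -0.0011, 0.0634]
orientation: [3.14, 0.089, -0.002]
ft_force: [-5.1, -0.5, 2.1]
finger_gap: 0.0001
finger_force: 2.4
```

step_arm --deltas '[255, 1, 0, 0, 0, 0, 0, 255, 1, 0, 0, 0, 0, 0]'

```text
time_s: 10.72
ee_pos: [0.4788, -0.001, 0.0634]
orientation: [3.14, 0.089, -0.002]
ft_force: [-5.7, -0.1, 3.6]
finger_gap: 0.0
finger_force: 2.6
```

step_arm --deltas '[255, 1, 0, 0, 0, 0, 0, 255, 1, 0, 0, 0, 0, 0]'

```text
time_s: 10.98
ee_pos: [0.4796, -0.001, 0.0634]
orientation: [3.14, 0.089, -0.003]
ft_force: [-4.8, -1.2, 3.5]
finger_gap: -0.0001
finger_force: 2.9
```

step_arm --deltas '[255, 1, 0, 0, 0, 0, 0, 255, 1, 0, 0, 0, 0, 0]'

```text
time_s: 11.22
ee_pos: [0.4803, -0.001, 0.0634]
orientation: [3.14, 0.089, -0.004]
ft_force: [-7.1, -0.3, 4.8]
finger_gap: 0.0002
finger_force: 3.2
```

step_arm --deltas '[255, 1, 0, 0, 0, 0, 0, 255, 1, 0, 0, 0, 0, 0]'

```text
time_s: 11.48
ee_pos: [0.4812, -0.001, 0.0633]
orientation: [3.14, 0.089, -0.004]
ft_force: [-7.5, 0.3, 5.1]
finger_gap: 0.0001
finger_force: 3.5
```

step_arm --deltas '[255, 1, 0, 0, 0, 0, 0, 255, 1, 0, 0, 0, 0, 0]'

```text
time_s: 11.72
ee_pos: [0.4821, -0.0009, 0.0633]
orientation: [3.14, 0.089, -0.004]
ft_force: [-7.0, 0.1, 4.5]
finger_gap: -0.0001
finger_force: 3.4
```

step_arm --deltas '[255, 0.5, 0, 0, 0, 0, 0, 255, 0.5, 0, 0, 0, 0, 0]'

```text
time_s: 11.98
ee_pos: [0.4825, -0.0009, 0.0633]
orientation: [3.14, 0.089, -0.005]
ft_force: [-6.6, -0.1, 5.1]
finger_gap: 0.0001
finger_force: 3.6
```

step_arm --deltas '[255, 0.5, 0, 0, 0, 0, 0, 255, 0.5, 0, 0, 0, 0, 0]'

```text
time_s: 12.22
ee_pos: [0.4829, -0.0009, 0.0633]
orientation: [3.14, 0.089, -0.005]
ft_force: [-6.4, 0.4, 4.9]
finger_gap: 0.0001
finger_force: 3.7
```

step_arm --deltas '[255, 0.5, 0, 0, 0, 0, 0, 255, 0.5, 0, 0, 0, 0, 0]'

```text
time_s: 12.48
ee_pos: [0.4833, -0.0008, 0.0633]
orientation: [3.14, 0.089, -0.005]
ft_force: [-7.8, 0.7, 5.4]
finger_gap: -0.0
finger_force: 3.9
```

```bash
python3 - <<'E'
from h import *
im=vision.read_camera("side"); m=vision.camera_model("side"); print(robot.state()["ee_pos"],robot.state()["ft_force"])
def f(im):
    h=cv2.cvtColor(im,cv2.COLOR_BGR2HSV); r=(cv2.inRange(h,(0,140,60),(8,255,255))|cv2.inRange(h,(172,140,60),(180,255,255)))[220:275,240:325]
    c,_=cv2.findContours(r,0,1);c=max(c,key=cv2.contourArea);h=cv2.convexHull(c);M=cv2.moments(h);return M["m10"]/M["m00"],M["m01"]/M["m00"],M["m00"]
print(f(cv2.imread("pics/side.png")),f(im)); print(proj(m,[.635,.006,.103]),proj(m,[.635,.006,.113]))
E
```

```text
[ 0.48333075 -0.0008717   0.06332189] [-7.95542378  0.13631226  6.55239724]
(41.789126418580096, 26.460543679070994, 1263.0) (41.407615480649184, 24.73932584269663, 1335.0)
[281.68420509 240.49198329] [281.52975006 237.36825083]
```

step_arm --deltas '[255, 0.5, 0, 0, 0, 0, 0, 255, 0.5, 0, 0, 0, 0, 0, 255, 0.5, 0, 0, 0, 0, 0, 255, 0.5, 0, 0, 0, 0, 0, 255, 0.5, 0, 0, 0, 0, 0, 255, 0.5, 0, 0, 0, 0, 0, 255, 0.5, 0, 0, 0, 0, 0, 255, 0.5, 0, 0, 0, 0, 0, 255, 0.5, 0, 0, 0, 0, 0, 255, 0.5, 0, 0, 0, 0, 0]'

```text
time_s: 13.78
ee_pos: [0.4837, -0.0008, 0.0633]
orientation: [3.14, 0.089, -0.006]
ft_force: [-8.9, 0.3, 5.3]
finger_gap: -0.0001
finger_force: 4.0
```

```bash
python3 - <<'E'
from h import *
im=vision.read_camera("side"); print(robot.state()["ee_pos"],robot.state()["ft_force"])
def f(im):
    h=cv2.cvtColor(im,cv2.COLOR_BGR2HSV); r=(cv2.inRange(h,(0,140,60),(8,255,255))|cv2.inRange(h,(172,140,60),(180,255,255)))[220:275,240:325]
    c,_=cv2.findContours(r,0,1);c=max(c,key=cv2.contourArea);h=cv2.convexHull(c);M=cv2.moments(h);return M["m10"]/M["m00"],M["m01"]/M["m00"],M["m00"],c[:,0].min(0),c[:,0].max(0)
a=cv2.imread("pics/side.png");print(f(a),f(im))
cv2.imwrite("pics/s3.png",np.hstack([cv2.resize(i[210:290,235:335],(400,320),interpolation=2) for i in(a,im)]))
E
```

```text
[ 0.4836611  -0.00083521  0.06327714] [-7.08974581  0.70894536  5.44820643]
(41.789126418580096, 26.460543679070994, 1263.0, array([ 9, 12], dtype=int32), array([73, 41], dtype=int32)) (41.275604506899604, 24.538169388530193, 1316.5, array([ 8, 10], dtype=int32), array([73, 39], dtype=int32))
```

View pics/s3.png

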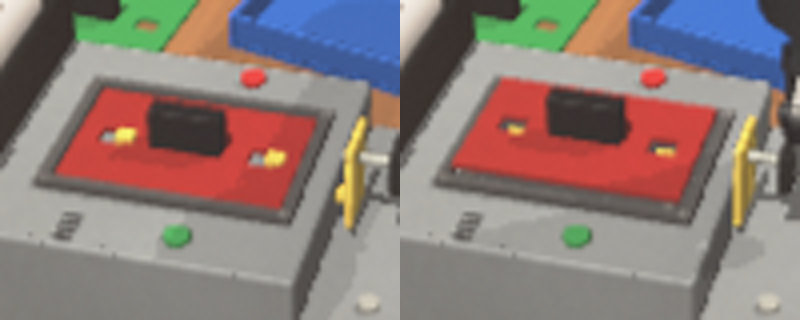

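The panel has risen: the right half shows it above the rim, with the hooks now below it, about 3 px up as expected for 10 mm. I'll back off, lift and hover over the rib with the fingers open.

step_arm --deltas '[255, -5, 0, 0, 0, 0, 0, 255, -25, 0, 0, 0, 0, 0, 255, -25, 0, -5, 0, 0, 0, 255, -25, 0, -60, 0, 0, 0, 0, -25, 0, -117, 0, 0, 0, 0, 20, 0, -117, 0, 0, 0, 0, 70, 0, -117, 0, 0, 0, 0, 120, 0, -117, 0, 0, 0, 0, 120, 0, -117, 0, 0, 0, 0, 120, 0, -117, 0, 0, 0]'

```text
time_s: 15.08
ee_pos: [0.6057, 0.0063, 0.1807]
orientation: [-3.14, -0.089, -0.001]
ft_force: [0.7, 0.7, -0.0]
finger_gap: 0.0854
finger_force: 0.0
```

```bash
python3 - <<'E'
from h import *
m=vision.camera_model("wrist"); im=vision.read_camera("wrist"); s=robot.state(); p=s["ee_pos"]; print(p,s["orientation"],s["time_s"],proj(m,[.6355,.0065,.128]))
cv2.imwrite("pics/w4.png",im)
E
```

```text
[0.60511112 0.00613033 0.18073734] [-3.14031995e+00 -8.89760046e-02 -9.38058655e-05] 15.125 [322.70673575 205.90762907]
```

View pics/w4.png

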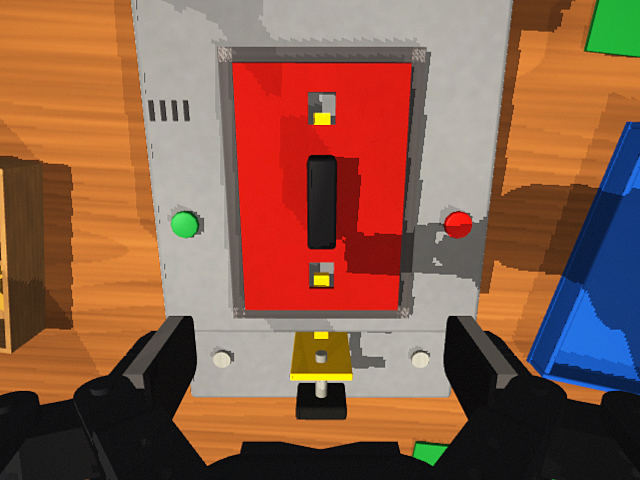

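The wrist view shows the raised panel with the rib at (322,155–248), within about 2 mm of the prediction. The fingers straddle it evenly. Moving over it and descending.

step_arm --deltas '[0, 32, 1, 0, 0, 0, 0, 0, 32, 1, 40, 0, 0, 0, 0, 32, 1, 70, 0, 0, 0, 0, 32, 1, 85, 0, 0, 0, 0, 32, 1, 92, 0, 0, 0, 0, 32, 1, 99, 0, 0, 0, 0, 32, 1, 99, 0, 0, 0]'

```text
time_s: 16.0
ee_pos: [0.6375, 0.0069, 0.0819]
orientation: [3.14, 0.089, 0.001]
ft_force: [-0.1, -0.2, 0.0]
finger_gap: 0.0856
finger_force: 0.0
```

step_arm --deltas '[255, 0, 0, 0, 0, 0, 0, 255, 0, 0, 0, 0, 0, 0, 255, 0, 0, 0, 0, 0, 0, 255, 0, 0, 0, 0, 0, 0, 255, 0, 0, 0, 0, 0, 0, 255, 0, 0, 0, 0, 0, 0]' --grip_force 30

```text
time_s: 16.75
ee_pos: [0.6375, 0.0069, 0.0817]
orientation: [3.14, 0.089, 0.0]
ft_force: [-0.3, -0.3, 2.2]
finger_gap: 0.0151
finger_force: 34.4
```

step_arm --deltas '[255, 0, 0, -4, 0, 0, 0, 255, 0, 0, -10, 0, 0, 0, 255, 0, 0, -20, 0, 0, 0, 255, 0, 0, -35, 0, 0, 0, 255, 0, 0, -55, 0, 0, 0, 255, 0, 0, -80, 0, 0, 0, 255, 0, 0, -80, 0, 0, 0, 255, 0, 0, -80, 0, 0, 0]' --grip_force 35

```text
time_s: 17.75
ee_pos: [0.637, 0.0068, 0.1613]
orientation: [3.14, 0.089, -0.001]
ft_force: [0.6, -1.3, -2.5]
finger_gap: 0.0153
finger_force: 34.2
```

```bash
python3 - <<'E'
from h import *
m=vision.camera_model("side"); im=vision.read_camera("side"); s=robot.state(); print(s["ee_pos"],s["orientation"],s["ft_force"],s["finger_gap"])
h=cv2.cvtColor(im,cv2.COLOR_BGR2HSV); r=(cv2.inRange(h,(0,140,60),(8,255,255))|cv2.inRange(h,(172,140,60),(180,255,255)))[150:300,220:380]
c,_=cv2.findContours(r,0,1);c=max(c,key=cv2.contourArea);b=cv2.boundingRect(c);print(b[0]+220,b[1]+150,b[2:],cv2.contourArea(c))
Rm=R.from_rotvec(s["orientation"]).as_matrix(); p=s["ee_pos"]
print("corner preds (underside z .158+.02):",[proj(m,[.6355+sx*.075,.0065+sy*.05,.171]).round(0) for sx in(-1,1) for sy in(-1,1)])
d=np.array([.5662,-.3036,p[2]])-p; print("tool delta to tray",(Rm.T@d*1000).round(1))
cv2.imwrite("pics/s4.png",cv2.resize(im[130:310,200:440],(720,540)))
E
```

```text
[0.63665488 0.00680285 0.16076221] [ 3.14015566e+00  8.88885197e-02 -2.37405010e-03] [ 0.32727195  0.328902   -0.8426694 ] 0.015070862820251453
245 204 (69, 30) 1047.5
corner preds (underside z .158+.02): [array([315., 213.]), array([303., 235.]), array([260., 204.]), array([245., 224.])]
tool delta to tray [-8.790e+01  3.059e+02  2.000e-01]
```

View pics/s4.png

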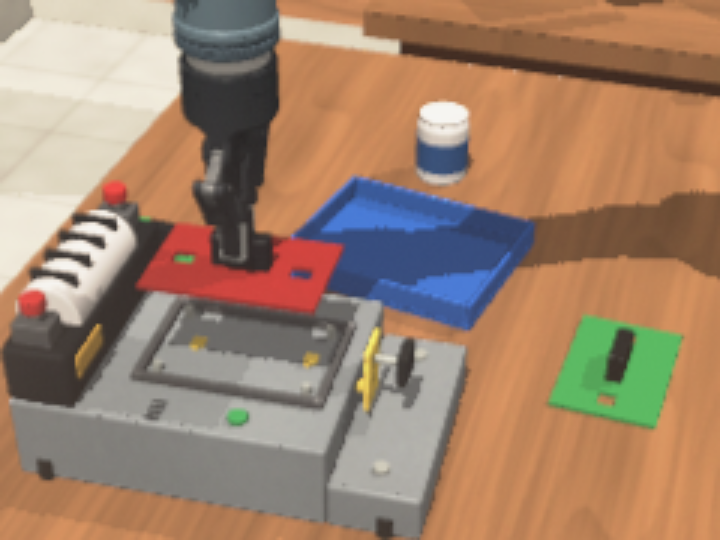

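The panel hangs level in the grip and is clear of the machine. The tray is free on the right, and the tin beyond it is clear. Carrying it over with a 13° turn to match the tray.

step_arm --deltas '[255, -5, 20, -10, 0, 0, 0, 255, -15, 60, -10, 0, 0, 2, 255, -27, 105, -10, 0, 0, 5, 255, -40, 150, -10, 0, 0, 8, 255, -55, 195, -10, 0, 0, 11, 255, -70, 240, -10, 0, 0, 13, 255, -80, 280, -10, 0, 0, 13, 255, -86, 300, -10, 0, 0, 13, 255, -88, 306, -10, 0, 0, 13, 255, -88, 306, -10, 0, 0, 13, 255, -88, 306, -10, 0, 0, 13]'

```text
time_s: 19.18
ee_pos: [0.5677, -0.3013, 0.1716]
orientation: [-3.129, 0.263, -0.0]
ft_force: [0.1, 0.6, -2.2]
finger_gap: 0.0152
finger_force: 34.3
```

```bash
python3 - <<'E'
from h import *
m=vision.camera_model("top"); im=vision.read_camera("top"); s=robot.state(); print(s["ee_pos"],s["orientation"],s["ft_force"],s["finger_gap"])
h=cv2.cvtColor(im,cv2.COLOR_BGR2HSV); r=(cv2.inRange(h,(0,140,60),(8,255,255))|cv2.inRange(h,(172,140,60),(180,255,255))); r[:,:365]=0; r[:,490:]=0; r[:190]=0; r[300:]=0
k=cv2.findNonZero(r); b=cv2.boxPoints(cv2.minAreaRect(k)); w=np.array([onz(m,p,.185)[:2] for p in b]); print(w.mean(0),np.linalg.norm(np.roll(w,-1,0)-w,axis=1))
E
```

```text
[ 0.5675776  -0.30152837  0.17162641] [-3.12964485e+00  2.62938292e-01 -2.92377477e-04] [-0.72729574 -0.70489611 -0.73397851] 0.01545459153713481
[ 0.54285676 -0.25189826] [0.2077774  0.11002074 0.2073908  0.1067394 ]
```

The panel is still held and over the tray. The top-view outline is partly hidden by the arm, so I'm going by the arm pose. Lowering slowly at the end.

step_arm --deltas '[255, 0, 0, 20, 0, 0, 0, 255, 0, 0, 50, 0, 0, 0, 255, 0, 0, 80, 0, 0, 0, 255, 0, 0, 110, 0, 0, 0, 255, 0, 0, 135, 0, 0, 0, 255, 0, 0, 150, 0, 0, 0, 255, 0, 0, 158, 0, 0, 0, 255, 0, 0, 163, 0, 0, 0, 255, 0, 0, 166, 0, 0, 0, 255, 0, 0, 168, 0, 0, 0, 255, 0, 0, 168, 0, 0, 0]'

```text
time_s: 20.6
ee_pos: [0.5669, -0.3036, 0.0038]
orientation: [3.13, -0.267, 0.001]
ft_force: [-0.2, -0.8, -1.2]
finger_gap: 0.0151
finger_force: 34.3
```

step_arm --deltas '[255, 0, 0, 2, 0, 0, 0, 255, 0, 0, 4, 0, 0, 0, 255, 0, 0, 4, 0, 0, 0]'

```text
time_s: 20.98
ee_pos: [0.5666, -0.3035, -0.0006]
orientation: [-3.13, 0.267, 0.001]
ft_force: [0.5, 0.4, -1.4]
finger_gap: 0.0152
finger_force: 34.3
```

step_arm --deltas '[255, 0, 0, 1, 0, 0, 0, 255, 0, 0, 2, 0, 0, 0, 255, 0, 0, 2, 0, 0, 0]'

```text
time_s: 21.35
ee_pos: [0.5667, -0.3035, -0.0025]
orientation: [-3.13, 0.267, 0.0]
ft_force: [0.0, 0.4, -2.0]
finger_gap: 0.0152
finger_force: 34.3
```

step_arm --deltas '[255, 0, 0, 1, 0, 0, 0, 255, 0, 0, 1, 0, 0, 0]'

```text
time_s: 21.6
ee_pos: [0.5668, -0.3035, -0.0035]
orientation: [-3.13, 0.267, 0.0]
ft_force: [-0.1, -0.4, -2.2]
finger_gap: 0.0153
finger_force: 34.3
```

step_arm --deltas '[255, 0, 0, 1, 0, 0, 0, 255, 0, 0, 1, 0, 0, 0]'

```text
time_s: 21.85
ee_pos: [0.5669, -0.3036, -0.0042]
orientation: [3.13, -0.267, 0.0]
ft_force: [-0.4, 0.6, 1.9]
finger_gap: 0.0151
finger_force: 34.6
```

step_arm --deltas '[255, 0, 0, 1, 0, 0, 0, 255, 0, 0, 1, 0, 0, 0]'

```text
time_s: 22.1
ee_pos: [0.5669, -0.3036, -0.0042]
orientation: [3.13, -0.267, -0.0]
ft_force: [-4.2, 2.4, 10.5]
finger_gap: 0.0154
finger_force: 35.9
```

step_arm --deltas '[255, 0, 0, 1, 0, 0, 0, 255, 0, 0, 1, 0, 0, 0]'

```text
time_s: 22.35
ee_pos: [0.5669, -0.3036, -0.0042]
orientation: [3.13, -0.267, -0.0]
ft_force: [-7.0, 2.7, 19.3]
finger_gap: 0.0151
finger_force: 37.0
```

Touchdown is at the predicted height. I'll relax the press, open and retreat.

step_arm --deltas '[255, 0, 0, -2, 0, 0, 0, 120, 0, 0, -2, 0, 0, 0, 0, 0, 0, -2, 0, 0, 0, 0, 0, 0, -2, 0, 0, 0, 0, 0, 0, -2, 0, 0, 0, 0, 0, 0, -2, 0, 0, 0, 0, 0, 0, -2, 0, 0, 0]'

```text
time_s: 23.22
ee_pos: [0.5668, -0.3035, -0.0044]
orientation: [-3.13, 0.267, 0.0]
ft_force: [-0.7, 0.1, 0.1]
finger_gap: 0.0857
finger_force: 0.0
```

step_arm --deltas '[0, 0, 0, -15, 0, 0, 0, 0, 0, 0, -45, 0, 0, 0, 0, 0, 0, -100, 0, 0, 0, 0, -40, 0, -160, 0, 0, 0, 0, -90, 0, -200, 0, 0, 0, 0, -90, 0, -200, 0, 0, 0, 0, -90, 0, -200, 0, 0, 0]'

```text
time_s: 24.1
ee_pos: [0.4785, -0.2886, 0.1967]
orientation: [3.129, -0.268, 0.003]
ft_force: [0.9, 0.7, 0.3]
finger_gap: 0.0856
finger_force: 0.0
```

```bash
python3 - <<'E'
from h import *
m=vision.camera_model("side"); im=vision.read_camera("side"); t=vision.read_camera("top"); s=robot.state(); print(s["ee_pos"],s["ft_force"],s["finger_gap"])
a=cv2.resize(im,(480,360)); b=t[100:340,120:520]; b=cv2.resize(b,(400,240))
cv2.imwrite("pics/end.png",im[130:430,180:460] if 0 else np.vstack([cv2.resize(im[140:300,180:440],(520,320)),cv2.resize(t[130:300,270:530],(520,280))[:280]]))
h=cv2.cvtColor(im,cv2.COLOR_BGR2HSV); r=(cv2.inRange(h,(0,140,60),(8,255,255))|cv2.inRange(h,(172,140,60),(180,255,255))); r[:180]=0; r[250:]=0; r[:,:290]=0; r[:,390:]=0
k=cv2.findNonZero(r); q=k[:,0].mean(0); w=onz(m,q,.009); d=w[:2]-[.5662,-.3036]; print(q,len(k),w,d)
E
```

```text
[ 0.47867963 -0.2879203   0.1949227 ] [-0.20192872  0.6142997  -0.45237307] 0.08535554057146151
[335.88080495 216.11764706] 646 [ 0.56430584 -0.28787955  0.009     ] [-0.00189416  0.01572045]
```

View pics/end.png

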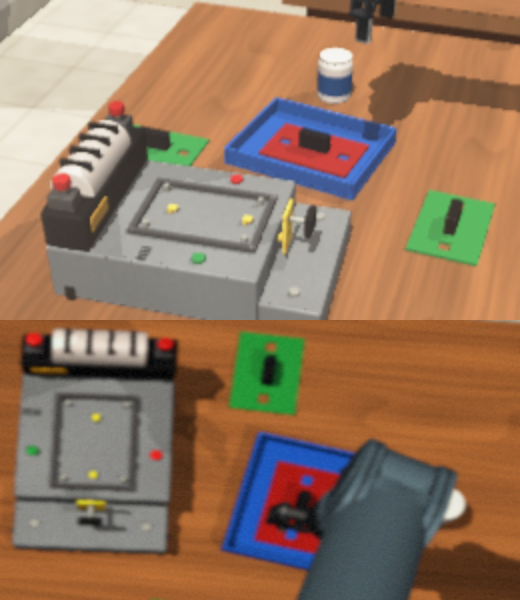

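The panel lies flat, rib up, in the middle of the tray. The robot is clear and nothing else has moved.

```bash
python3 -c "
from plant import robot
print(robot.job_done())"
```

```text
the job is handed in; nothing more can be done
None
```

The panel was released by pressing the tab, lifted off by its rib and set down flat, rib up, in the middle of the blue tray; I handed the job in at about 24 s, and no verdict came back.

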